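# Centre the radio module on the inspection plate

### The arm

A 7-joint arm with a two-finger parallel gripper is mounted at the origin on the work surface. World frame = base frame: x ahead of the robot, y to its left, z up, the work surface at z = 0. Lengths are in m, angles in rad, forces in N, time in s.
With the tool pointing down it reaches from about 0.35 to 0.9 m from the base axis. Payload 8.1 kg.
Tool frame: the origin (TCP) lies on the centre line of the jaws, within the pads' length; the fingertips stand 17 mm ahead of it and the grasp point (between the pads) lies 2 mm behind it; z points along the fingers, y is the direction in which the jaws open and shut (so a half turn about z gives the same grasp; the last joint's range is limited). The gripper opens to 92 mm and grips with 3 to 60 N. Pads are 19 mm wide; open, the fingers measure 130 mm over their backs; the gripper's body (75 mm by 190 mm) begins 47 mm behind the grasp point.
Start: joints at [1.071, 0.434, 0.025, 1.573, -0.012, 1.134, -0.075], TCP at [0.242, -0.576, 0.215] pointing down, gripper open.
Joint ranges: [-2.62, 2.62], [-0.44, 2.09], [-1.27, 1.32], [0.08, 2.57], [-1.32, 4.46], [0.12, 2], [-2.74, 2.74]. Speed limits (rad/s): [2.22, 2.22, 3.01, 3.01, 3.14, 3.14, 3.14].

### API

Orientations are given as a rotation vector (axis times angle).
In Python, from cell import arm gives the robot as it stands.
- The arm moves only by the shell command python3 -m creep 'ROWS' [FORCE]. ROWS is JSON, a list that holds one entry, the list of rows, each a list of 7 numbers: the shift along the world's x, y, z in cm, then the turn, a rotation vector about the world's x, y, z in degrees, then the opening, from -1 (shut) to 1 (fully open), so that 0 is half open. In form: [[[tx, ty, tz, ax, ay, az, jaw], ...]]. A call has 1 to 5 rows; each row is the pose to reach, as a shift and turn from the pose commanded when the call began; what a row does not reach only later rows make up. A row lasts 1/10 s, in which the tool goes at most 50 mm and 8.59 degrees, less where a joint would pass 70% of its speed; a pose out of reach is approached as far as the arm can. A call with a gripper value outside its range is refused whole. The fingers move at their own pace and stop on an object; FORCE is the grip in N (left out, the last holds). Time passes only in rows, so rows that repeat a pose let the fingers close. It gives the time, the measured TCP pose, the force and the opening at its end, in the units of the state.
- arm.observe(): the state, without advancing time (a new reading comes with each control period).
- arm.get_image(name): name is "scene" or "side" or "wrist"; returns the picture (420x560x3 uint8, red, green, blue); there is no depth.
- arm.camera_model(name): a dict with "vfov" (degrees; the focal length in pixels is half the picture's height over the tangent of half this angle, whatever the lens; pixels are square), "cx", "cy" (the principal point, pixels), "k1" (the pictures are not rectified: a ray, as slopes to the right and down, at radius r is drawn at 1 + k1 r^2 times it, then the intrinsics apply), "cam_to_world" (4x4, takes a point from camera to world coordinates); the wrist camera has in their place "T_tool_cam" (4x4, takes a point from camera to tool coordinates, whose origin is the TCP and whose axes are the flange's). Camera axes: x right, y down, z forward; pixel columns grow to the right and rows downward; lengths in m; the calibration is good to about 2 mm. A picture is of the moment at which its call begins: read the wrist's pose just before it. camera_model takes no time and is no camera call.
- arm.sign_off(): hands the job in, once; it reports no verdict.
The state is a dict: "clock": time; "joints": joint angles; "dq": joint speeds; "joint_efforts": joint torques, N m; "position": TCP position; "ee_rot": TCP orientation; "force": force on the tool from outside, world axes, zero at the start; "ft_torque": the same for the moment, N m; "width": opening from 0.0 (shut) to 1.0 (fully open).
Only numpy, scipy, OpenCV 4.12 (cv2) and the standard library are available. Lean on these libraries where they do the work, as an engineer would, in place of code of your own. Each camera call takes 0.05 s, during which the arm holds its last target.

### The job

Pick up the module with the green circuit board and set it down, board side up and flat, in the middle of the aluminium plate: over the black outline, about midway between the two yellow stops, its long side running from stop to stop (either end first). Do not drop it from a height, and leave the module with the blue board and the bronze cover where they lie.

Things in the scene. Friction and masses are not known exactly. Their poses are not given: they have to be found in the camera images.
- radio_center (a point): A flat white plastic module, 64 mm long (own x axis) x 38 mm wide (own y axis) x 16 mm high, about 60 g, lying on the table; its top is a GREEN circuit board with a square-edged silver shield can, which stands at most 3 mm above it, and two small gold sockets near its -x end. This point is its centre, half-way up (8 mm above its underside); z points up out of the board. This is the module to be placed. It can be gripped across its 38 mm width.
- stage_center (a point): The centre of the top face of a fixed aluminium plate, 150 mm (own x) x 110 mm (own y) x 12 mm high; the top face is 12 mm above the table. Two fixed yellow stops stand on it, each 12 mm thick, 60 mm wide and 12 mm high above the plate; their inner faces are at x = -48 and +48 mm from this point, 96 mm apart. A thin printed black outline, 70 mm (x) x 46 mm (y), is centred on this point. x runs from stop to stop, z points up.
- power_center (a point): A flat white plastic module, 64 mm long (own x axis) x 38 mm wide (own y axis) x 16 mm high, about 60 g, lying on the table; its top is a BLUE circuit board with two black chips, which stand at most 3 mm above it, and two small gold sockets near its -x end. This point is its centre, half-way up (8 mm above its underside); z points up out of the board. A bystander, to be left alone.
- cover_center (a point): A bystander, to be left alone: a flat bronze-coloured metal cover, 84 mm (own x) x 40 mm (own y) x 6 mm thick, lying on the table, with two thin gold connectors standing 11 mm above its face. This point is its centre, 3 mm above its underside.
- gateway: A fixed bystander: a bronze finned box, 130 mm (own x) x 105 mm (own y) x 48 mm high, on feet 150 mm wide in y, with two black paddle antennas standing upright in front of its -x face, 103 mm from the centre, at y = -36 and +36 mm, their tops 218 mm above the table. Origin: centre of its underside.

How it is judged:
By the outcome, as a careful person would: the job done as asked, in the order asked, and still so for the second after the job is handed in, with the robot touching nothing.
It also fails if it takes over 35 s, if anything falls off the work surface, if the arm or the gripper's body presses on something with over 40 N, if the wrist force passes 120 N, or if a joint passes its speed limit or range.

## Working session

There is one attempt and no reset: what is moved stays moved. The work goes in short steps, Python scripts to look and compute and a shell command to move; the robot and the scene stay as the last step left them, time stands still between calls to the robot, and variables do not carry over. Pictures are saved under pics/ and viewed, and the job is handed in when it is done.

```bash
mkdir -p pics; ls
python3 - <<'E'
from cell import arm
import cv2
print(arm.observe())
for n in("scene","side","wrist"):
    print(n,arm.camera_model(n)); cv2.imwrite(f"pics/{n}0.png",arm.get_image(n)[:,:,::-1])
E
```

```text
pics
{'clock': 0.0, 'joints': array([ 1.07141491,  0.43526645,  0.02499687,  1.57410037, -0.01161901,
        1.13401795, -0.07510508]), 'dq': array([-4.23362876e-04,  1.87381696e-05,  1.78847018e-03, -1.10550434e-03,
        6.00388892e-05, -5.53719415e-04, -5.75074587e-04]), 'joint_efforts': array([-1.48309427e-03, -6.67855597e+01,  9.83886011e-01, -3.14459074e+01,
       -6.06981595e-02,  4.31875361e-02,  1.74414445e-04]), 'position': array([ 0.24126051, -0.57596954,  0.21461701]), 'ee_rot': array([-3.07845337e+00, -6.18709773e-01,  7.26882393e-04]), 'force': array([-0.43131267,  0.14278576, -0.4847248 ]), 'ft_torque': array([ 0.01625165,  0.00162253, -0.05549955]), 'width': 1.001540343215642}
scene {'vfov': 46.0544021709837, 'cx': 277.1332472859117, 'cy': 210.14580281913538, 'k1': 0.018113116753928415, 'cam_to_world': array([[ 0.41713548,  0.54807867, -0.72498811,  1.49765277],
       [ 0.90878353, -0.24231056,  0.33970296, -0.34197372],
       [ 0.01051167, -0.80055941, -0.5991612 ,  0.82762123],
       [ 0.        ,  0.        ,  0.        ,  1.        ]])}
side {'vfov': 47.25647916957291, 'cx': 284.22384410206155, 'cy': 206.25711164633356, 'k1': -0.02121513430886114, 'cam_to_world': array([[-0.94413489, -0.21936018,  0.24594801,  0.23419227],
       [-0.32914562,  0.66502311, -0.67037857,  0.95101121],
       [-0.01650675, -0.7138805 , -0.70007297,  0.90385383],
       [ 0.        ,  0.        ,  0.        ,  1.        ]])}
wrist {'vfov': 68.44052368710156, 'cx': 279.35391050463977, 'cy': 208.3965101895774, 'k1': 0.0008181846570011655, 'T_tool_cam': array([[-6.38453305e-04, -9.54619917e-01, -2.97826133e-01,
         8.14188314e-02],
       [ 9.99999631e-01, -4.38417322e-04, -7.38454879e-04,
         5.17612311e-04],
       [ 5.74371600e-04, -2.97826495e-01,  9.54619845e-01,
        -1.68579516e-01],
       [ 0.00000000e+00,  0.00000000e+00,  0.00000000e+00,
         1.00000000e+00]])}
```

View pics/scene0.png

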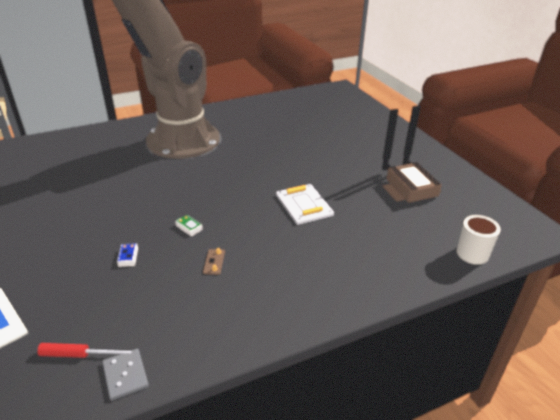

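View pics/side0.png

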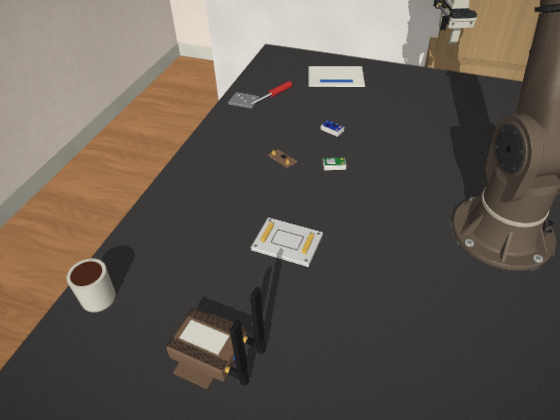

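View pics/wrist0.png

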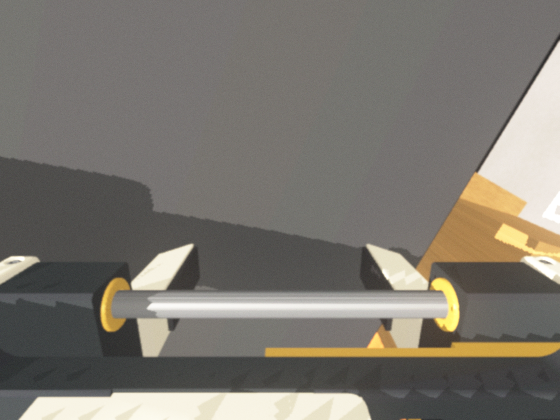

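The scene camera shows the green module near (189,225), the blue one near (128,255), the cover near (214,262) and the plate near (305,203). In the side view the green module is near (335,163) and the plate near (287,241).

```bash
cat > h.py <<'E'
import numpy as np, cv2
from cell import arm
from scipy.spatial.transform import Rotation as R
def K(m):
    f=210/np.tan(np.radians(m['vfov'])/2); return np.array([[f,0,m['cx']],[0,f,m['cy']],[0,0,1]])
def T(name,obs=None):
    m=arm.camera_model(name)
    if 'cam_to_world' in m: return m,np.array(m['cam_to_world'])
    W=np.eye(4); W[:3,:3]=R.from_rotvec(obs['ee_rot']).as_matrix(); W[:3,3]=obs['position']
    return m,W@m['T_tool_cam']
def toz(name,px,z,obs=None):
    m,C=T(name,obs); p=np.array(px,float).reshape(-1,1,2)
    s=cv2.undistortPoints(p,K(m),np.array([m['k1'],0,0,0,0.])).reshape(-1,2)
    d=np.c_[s,np.ones(len(s))]@C[:3,:3].T; o=C[:3,3]
    return o+d*((z-o[2])/d[:,2])[:,None]
def proj(name,P,obs=None):
    m,C=T(name,obs); Ci=np.linalg.inv(C)
    return cv2.projectPoints(np.array(P,float).reshape(-1,1,3),cv2.Rodrigues(Ci[:3,:3])[0],Ci[:3,3],K(m),np.array([m['k1'],0,0,0,0.]))[0].reshape(-1,2)
E
python3 - <<'E'
from h import *
for n,c in (("scene",[(189,225),(305,203),(128,255),(214,262)]),("side",[(335,162),(287,240),(332,127),(282,158)])):
    for p,z in zip(c,(.016,.012,.016,.006)): print(n,toz(n,[p],z)[0].round(3))
a=cv2.imread("pics/scene0.png")[170:290,100:350]; b=cv2.imread("pics/side0.png")[110:280,230:380]
cv2.imwrite("pics/za.png",cv2.resize(a,None,fx=3.2,fy=3.2,interpolation=2)); cv2.imwrite("pics/zb.png",cv2.resize(b,None,fx=3.5,fy=3.5,interpolation=2))
E
```

```text
scene [ 0.481 -0.121  0.016]
scene [0.512 0.206 0.012]
scene [ 0.534 -0.289  0.016]
scene [ 0.632 -0.104  0.006]
side [ 0.466 -0.119  0.016]
side [0.502 0.208 0.012]
side [ 0.52  -0.286  0.016]
side [ 0.623 -0.1    0.006]
```

View pics/za.png

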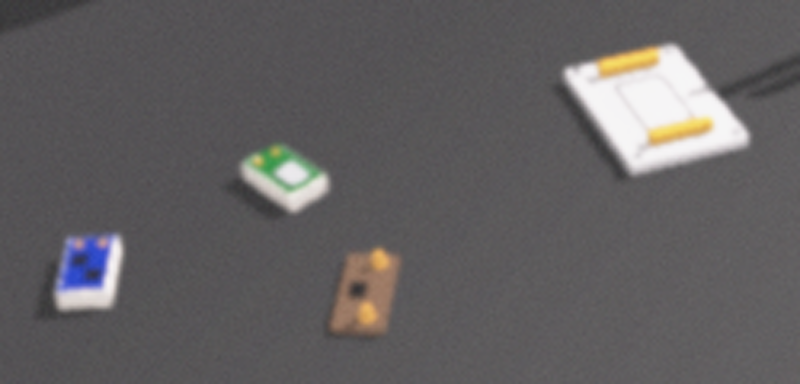

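View pics/zb.png

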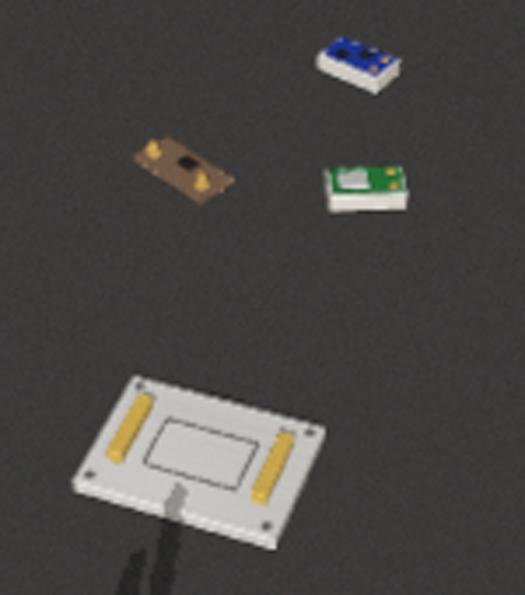

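Run:
```python
from h import *
c=np.array([(325,167),(403,167),(406,190),(330,192)])/3.5+[230,110]
q=toz("side",c,.016); print(q.round(3)); d=q[1]-q[0]; print("green long yaw",np.degrees(np.arctan2(d[1],d[0])), np.linalg.norm(d))
c=np.array([(242,170),(282,147),(327,183),(292,205)])/3.2+[100,170]
q=toz("scene",c,.016); print(q.round(3)); d=q[2]-q[1]; print("green",np.degrees(np.arctan2(d[1],d[0])), np.linalg.norm(d), q.mean(0))
s=np.array([(136,378),(325,430),(275,542),(75,485)])/3.5+[230,110]
q=toz("side",s,.012); print(q.round(3),q.mean(0)); d=q[1]-q[0]; print("plate",np.degrees(np.arctan2(d[1],d[0])), np.linalg.norm(d))
s=np.array([(565,70),(678,45),(748,132),(632,166)])/3.2+[100,170]
q=toz("scene",s,.012); print(q.round(3),q.mean(0)); d=q[2]-q[1]; print("plate",np.degrees(np.arctan2(d[1],d[0])), np.linalg.norm(d))
print(R.from_rotvec(arm.observe()['ee_rot']).as_matrix().round(3))
```

```text
[[ 0.505 -0.127  0.016]
 [ 0.443 -0.148  0.016]
 [ 0.433 -0.119  0.016]
 [ 0.492 -0.097  0.016]]
green long yaw -161.92148071315756 0.06538044909412652
[[ 0.459 -0.151  0.016]
 [ 0.442 -0.112  0.016]
 [ 0.504 -0.092  0.016]
 [ 0.52  -0.126  0.016]]
green 17.728055206541477 0.06459490752435665 [ 0.48127851 -0.12007751  0.016     ]
[[0.571 0.151 0.012]
 [0.424 0.157 0.012]
 [0.428 0.265 0.012]
 [0.575 0.261 0.012]] [0.49953027 0.20843025 0.012     ]
plate 177.62489386443295 0.14704993540770736
[[0.43  0.156 0.012]
 [0.435 0.269 0.012]
 [0.578 0.261 0.012]
 [0.58  0.148 0.012]] [0.50586376 0.20843577 0.012     ]
plate -3.1170186416465326 0.1435429701301285
[[ 0.922  0.386 -0.001]
 [ 0.386 -0.922  0.001]
 [-0.    -0.001 -1.   ]]
```

```bash
python3 -m creep '[[[2,4,0,0,0,-1,1],[4,8,0,0,0,-2,1],[6,12,0,0,0,-3,1],[8,16,0,0,0,-4,1],[10,20,0,0,0,-5,1]]]'; python3 -m creep '[[[2,4,0,0,0,0,1],[4,8,0,0,0,0,1],[6,12,0,0,0,0,1],[8,16,0,0,0,0,1],[10,20,0,0,0,0,1]]]';python3 -m creep '[[[1.6,2.8,0,0,0,0,1],[3.2,5.6,0,0,0,0,1],[3.2,5.6,0,0,0,0,1],[3.2,5.6,0,0,0,0,1]]]'
python3 - <<'E'
from h import *
o=arm.observe(); im=arm.get_image("wrist"); print(o['position'],o['ee_rot'],o['clock'])
import pickle; pickle.dump(o,open('o1.pkl','wb'))
cv2.imwrite("pics/w1.png",im[:,:,::-1])
E
```

```text
clock: 0.65
position: [0.3419, -0.3747, 0.2153]
ee_rot: [-3.104, -0.483, 0.0]
force: [1.8, 0.2, 0.2]
width: 0.999
clock: 1.15
position: [0.4419, -0.1748, 0.2155]
ee_rot: [3.104, 0.484, 0.0]
force: [0.8, 0.0, -0.7]
width: 1.004
clock: 1.55
position: [0.4734, -0.12, 0.2152]
ee_rot: [-3.104, -0.487, 0.001]
force: [-0.4, -0.7, 0.1]
width: 1.001
[ 0.47343876 -0.12002975  0.2152016 ] [-3.10358525e+00 -4.86904190e-01  1.03065078e-03] 1.55
```

View pics/w1.png

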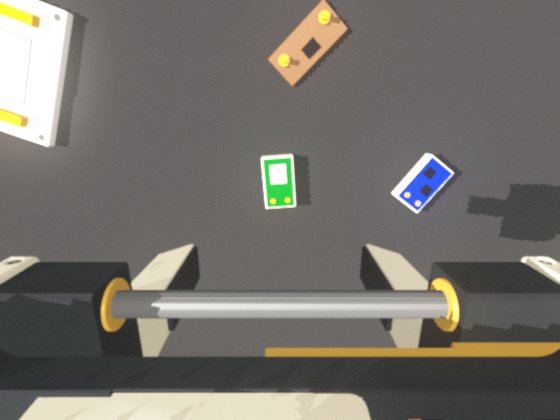

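Green board is at about (279,181) in the wrist view, nearly aligned with the tool; sockets at its bottom end. The plate's edge shows at the upper left.

Run:
```python
from h import *
import pickle; o=pickle.load(open('o1.pkl','rb'))
b=cv2.imread("pics/w1.png"); hsv=cv2.cvtColor(b,cv2.COLOR_BGR2HSV)
for nm,lo,hi in (("green",(45,100,60),(75,255,255)),("blue",(110,120,80),(130,255,255))):
    m=cv2.inRange(hsv,lo,hi); c=max(cv2.findContours(m,0,2)[0],key=cv2.contourArea)
    q=toz("wrist",c.reshape(-1,2),.016,o)[:,:2].astype(np.float32)
    r=cv2.minAreaRect(q*1000); print(nm,r,c.reshape(-1,2).min(0),c.reshape(-1,2).max(0))
x=cv2.resize(b[140:225,240:320],None,fx=7,fy=7,interpolation=2); cv2.imwrite("pics/w1z.png",x)
```

```text
green ((472.76507568359375, -119.44676208496094), (57.753536224365234, 31.506011962890625), 22.126848220825195) [264 158] [292 205]
blue ((524.7758178710938, -289.1677551269531), (31.465375900268555, 57.272125244140625), 71.30781555175781) [400 159] [450 209]
```

View pics/w1z.png

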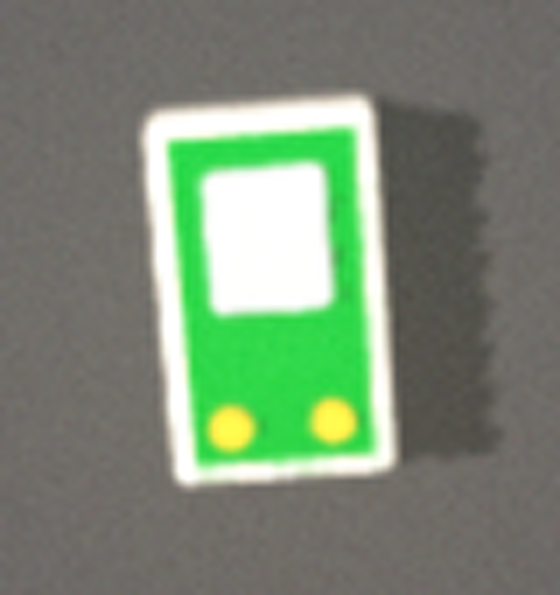

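Module at (0.473, -0.1195), yaw about 22°, so the tool needs +4° of turn. Descending.

```bash
python3 -m creep '[[[0,0,-4,0,0,2,1],[0,0,-8.5,0,0,4.3,1],[0,0,-13,0,0,4.3,1],[0,0,-15,0,0,4.3,1],[0,0,-15,0,0,4.3,1]]]'
python3 - <<'E'
from h import *
o=arm.observe(); im=arm.get_image("wrist"); print(o['position'],R.from_rotvec(o['ee_rot']).as_matrix()[:,0],o['clock'])
b=im[:,:,::-1].copy(); cv2.imwrite("pics/w2.png",b)
m=cv2.inRange(cv2.cvtColor(b,cv2.COLOR_BGR2HSV),(45,100,60),(75,255,255)); c=max(cv2.findContours(m,0,2)[0],key=cv2.contourArea)
r=cv2.minAreaRect(toz("wrist",c.reshape(-1,2),.016,o)[:,:2].astype(np.float32)*1000); print(r)
E
```

```text
clock: 2.1
position: [0.4705, -0.1217, 0.0628]
ee_rot: [-3.083, -0.597, 0.009]
force: [-0.4, 0.0, 1.0]
width: 1.002
[ 0.47051904 -0.12167722  0.06282359] [ 0.92780352  0.37302968 -0.00542965] 2.1
((472.9518127441406, -119.47511291503906), (58.36481475830078, 32.478607177734375), 22.051002502441406)
```

View pics/w2.png

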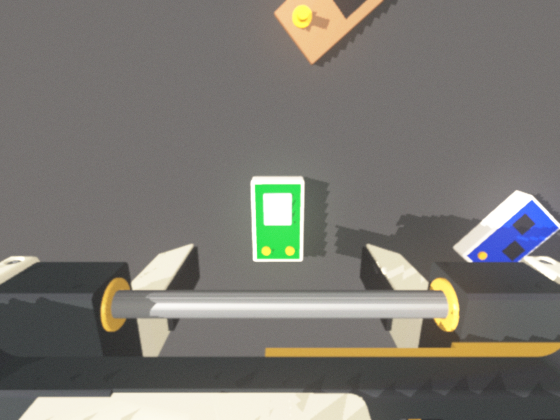

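Module at (278,219) lies straight, and the measurement agrees. Final descent and gripping.

```bash
python3 -m creep '[[[0,0,-2,0,0,0,1],[0,0,-3.5,0,0,0,1],[0,0,-4.3,0,0,0,1],[0,0,-4.3,0,0,0,1],[0,0,-4.3,0,0,0,1]]]'
```

```text
clock: 2.65
position: [0.4742, -0.1209, 0.0235]
ee_rot: [3.083, 0.599, 0.002]
force: [1.0, 0.3, 0.1]
width: 1.001
```

```bash
python3 -m creep '[[[0,0,-0.1,0,0,0,-1],[0,0,-0.1,0,0,0,-1],[0,0,-0.1,0,0,0,-1],[0,0,-0.1,0,0,0,-1],[0,0,-0.1,0,0,0,-1]]]' 25;python3 -m creep '[[[0,0,0,0,0,0,-1],[0,0,0,0,0,0,-1],[0,0,0,0,0,0,-1],[0,0,0,0,0,0,-1]]]' 25
```

```text
clock: 3.15
position: [0.4735, -0.1204, 0.0215]
ee_rot: [3.084, 0.6, 0.0]
force: [1.0, -0.3, 0.7]
width: 0.612
clock: 3.55
position: [0.4735, -0.1204, 0.0214]
ee_rot: [3.084, 0.6, -0.0]
force: [-0.3, -0.6, -0.3]
width: 0.264
```

Run:
```python
from h import *
o=arm.observe(); print(o['width'],o['force'])
cv2.imwrite("pics/w3.png",arm.get_image("wrist")[:,:,::-1])
```

```text
0.2638772287350382 [-0.34401845 -0.64782895 -0.29291875]
```

View pics/w3.png

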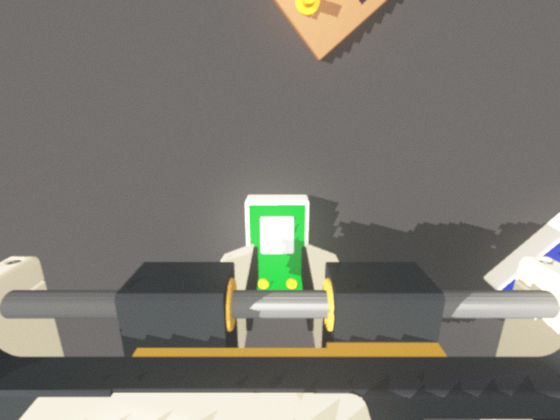

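The fingers stand at the module's two sides (about x=247 and 312). I'll hold to see if they have stopped.

```bash
python3 -m creep '[[[0,0,0,0,0,0,-1],[0,0,0,0,0,0,-1]]]' 25
python3 - <<'E'
from h import *
o=arm.observe(); print(o['width'],o['force'])
cv2.imwrite("pics/w4.png",arm.get_image("wrist")[:,:,::-1])
E
```

```text
clock: 3.8
position: [0.4735, -0.1205, 0.0214]
ee_rot: [3.084, 0.6, -0.0]
force: [0.2, -0.4, 0.7]
width: 0.049
0.04862623934164324 [ 0.18724263 -0.36084402  0.67481515]
```

View pics/w4.png

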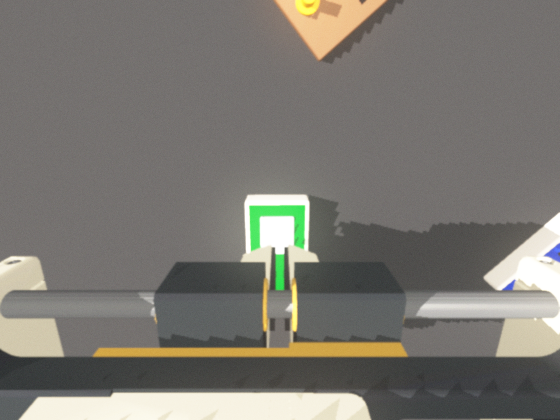

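The jaws went past the 38 mm width without contact, so they closed above the board: the fingertips are higher than the stated geometry implies. I'll check that against the side and scene views before moving lower.

Run:
```python
from h import *
o=arm.observe(); print(o['position'])
a=arm.get_image("side")[:,:,::-1]; b=arm.get_image("scene")[:,:,::-1]
cv2.imwrite("pics/s5.png",a);cv2.imwrite("pics/c5.png",b)
p=o['position']; Rm=R.from_rotvec(o['ee_rot']).as_matrix()
for n,im in(("side",a),("scene",b)):
    P=[p+Rm[:,2]*d for d in (-.17,-.047,-.014,0,.017)]; q=proj(n,P); print(n,q.round(1))
    u,v=q[3].astype(int); x0,y0=u-40,v-45; z=cv2.resize(im[y0:y0+70,x0:x0+85],None,fx=8,fy=8,interpolation=2)
    for t in q[1:]: cv2.circle(z,tuple(((t-[x0,y0])*8).astype(int)),3,(255,0,255),-1)
    cv2.imwrite(f"pics/{n}5z.png",z)
```

```text
[ 0.47348474 -0.12045078  0.02142369]
side [[336.3 109.9]
 [333.7 146.9]
 [333.1 156. ]
 [332.8 159.8]
 [332.5 164.3]]
scene [[181.2 166.6]
 [186.3 207.3]
 [187.5 217.5]
 [188.1 221.7]
 [188.7 226.7]]
```

View pics/side5z.png

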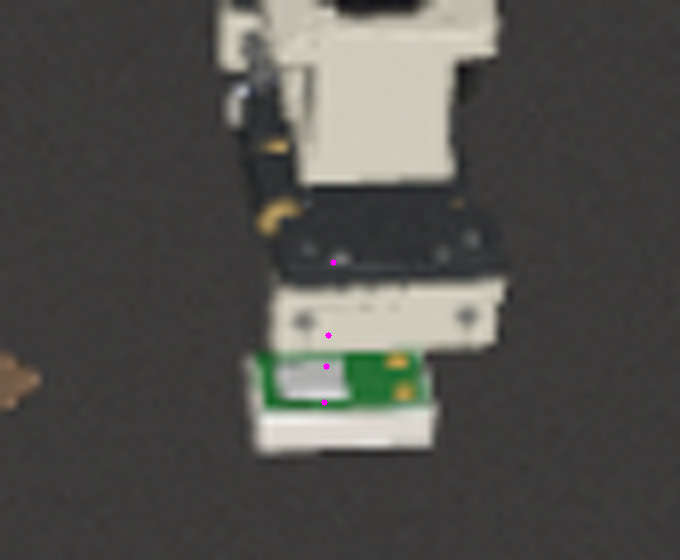

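View pics/scene5z.png

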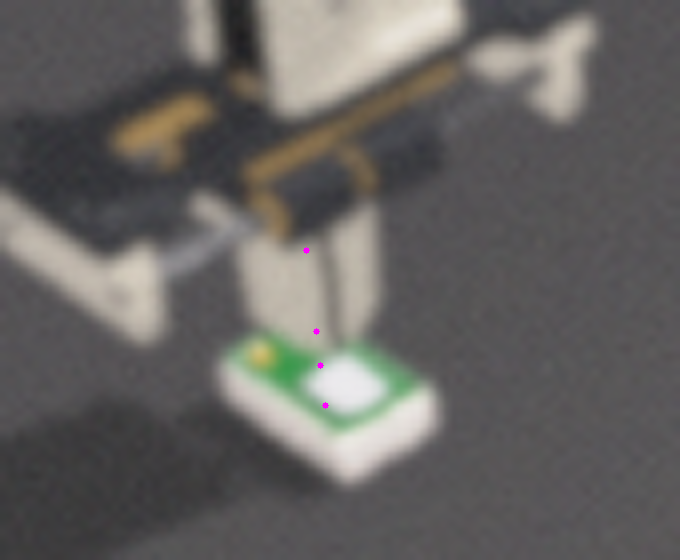

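Both views show the fingers closed clear above the board. Now I'll fit the real tip height by projecting a finger-box model.

Run:
```python
from h import *
o=arm.observe(); p=o['position']; Rm=R.from_rotvec(o['ee_rot']).as_matrix()
for n,f in(("scene","c5"),("wrist","w4")):
    im=cv2.imread(f"pics/{f}.png")
    q0=proj(n,[p],o)[0]; 
    x0,y0,s,w,h=(int(q0[0])-40,int(q0[1])-45,8,85,70) if n=="scene" else (180,180,4,200,140)
    z=cv2.resize(im[y0:y0+h,x0:x0+w],None,fx=s,fy=s,interpolation=2)
    for zt,c in((.017,(255,0,255)),(0,(0,255,255)),(-.014,(255,255,0))):
        P=[p+Rm@np.array([a,b,zt]) for a,b in((.0095,.021),(.0095,-.021),(-.0095,-.021),(-.0095,.021))]
        q=((proj(n,P,o)-[x0,y0])*s).astype(np.int32); cv2.polylines(z,[q],True,c,1)
    cv2.imwrite(f"pics/{n}6.png",z)
```

```text
(no output)
```

View pics/scene6.png

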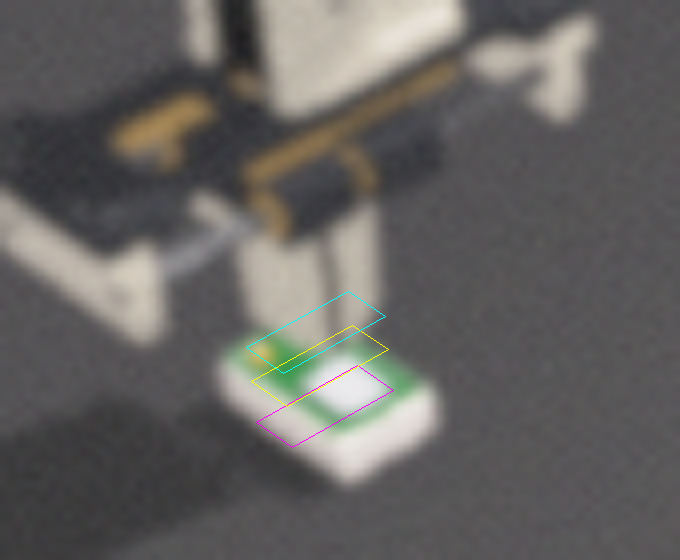

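View pics/wrist6.png

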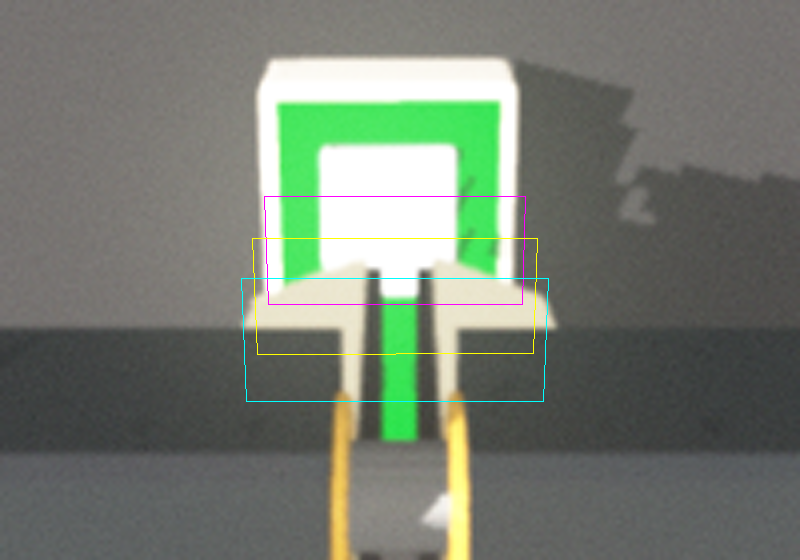

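Run:
```python
from h import *
o=arm.observe(); p=o['position']; Rm=R.from_rotvec(o['ee_rot']).as_matrix()
x0,y0=332-40,159-45
for zb in (-.03,-.049,-.06,-.075,-.09):
    q=proj("side",[p+Rm@np.array([a,-.095,zb]) for a in(.0375,-.0375)]); print(zb,((q-[x0,y0])*8).round(0).tolist())
```

```text
-0.03 [[255.0, 478.0], [475.0, 468.0]]
-0.049 [[258.0, 435.0], [479.0, 425.0]]
-0.06 [[259.0, 410.0], [482.0, 400.0]]
-0.075 [[261.0, 375.0], [486.0, 365.0]]
-0.09 [[263.0, 339.0], [490.0, 329.0]]
```

The side view puts the body's bracket about 84 mm behind the reported TCP (49 was stated), and the tip is about 10–15 mm behind it (17 ahead was stated). So the real tool is about 30 mm shorter than described. I'll reopen and go about 26 mm lower, watching the force.

```bash
python3 -m creep '[[[0,0.1,0,0,0,0,0.6],[0,0.1,0,0,0,0,0.6],[0,0.1,0,0,0,0,0.6],[0,0.1,0,0,0,0,0.6],[0,0.1,0,0,0,0,0.6]]]';python3 -m creep '[[[0,0,0,0,0,0,0.6],[0,0,0,0,0,0,0.6],[0,0,-0.8,0,0,0,0.6],[0,0,-1.6,0,0,0,0.6],[0,0,-1.6,0,0,0,0.6]]]';python3 -m creep '[[[0,0,-0.5,0,0,0,0.6],[0,0,-1,0,0,0,0.6],[0,0,-1,0,0,0,0.6]]]'
python3 - <<'E'
from h import *
o=arm.observe(); p=o['position']; Rm=R.from_rotvec(o['ee_rot']).as_matrix(); print(o['width'],o['force'],o['clock'],p)
w=arm.get_image("wrist")[:,:,::-1]; b=arm.get_image("scene")[:,:,::-1]
cv2.imwrite("pics/c7.png",np.hstack([cv2.resize(b[185:245,150:225],None,fx=5.3,fy=5.3,interpolation=2),cv2.resize(w[150:350,180:380],(318,318))]))
E
```

```text
clock: 4.45
position: [0.4735, -0.1195, 0.0214]
ee_rot: [3.084, 0.6, -0.0]
force: [0.1, -0.4, 0.1]
width: 0.392
clock: 4.95
position: [0.4725, -0.1193, 0.0041]
ee_rot: [-3.083, -0.6, 0.003]
force: [0.0, 0.1, -0.8]
width: 0.792
clock: 5.25
position: [0.4731, -0.1194, -0.0053]
ee_rot: [-3.083, -0.6, 0.002]
force: [-0.0, 0.1, -0.1]
width: 0.804
0.8036554262230623 [-0.02014215  0.09394074 -0.09629291] 5.25 [ 0.47305318 -0.11935768 -0.00525118]
```

View pics/c7.png

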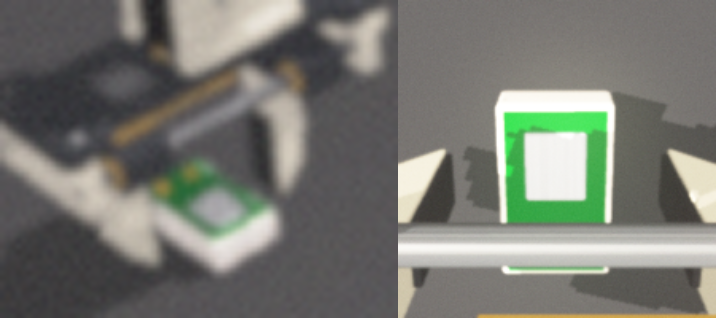

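The tips are now beside the module, near the table, with no contact force. Closing.

```bash
python3 -m creep '[[[0,0,-0.1,0,0,0,-1],[0,0,-0.1,0,0,0,-1],[0,0,-0.1,0,0,0,-1],[0,0,-0.1,0,0,0,-1],[0,0,-0.1,0,0,0,-1]]]' 25;python3 -m creep '[[[0,0,0,0,0,0,-1],[0,0,0,0,0,0,-1],[0,0,0,0,0,0,-1]]]' 25
python3 - <<'E'
from h import *
o=arm.observe(); print(o['width'],o['force'],o['clock'])
w=arm.get_image("wrist")[:,:,::-1]; b=arm.get_image("scene")[:,:,::-1]
cv2.imwrite("pics/c8.png",np.hstack([cv2.resize(b[185:245,150:225],None,fx=5.3,fy=5.3,interpolation=2),cv2.resize(w[150:350,180:380],(318,318))]))
E
```

```text
clock: 5.85
position: [0.4736, -0.1195, -0.0055]
ee_rot: [3.084, 0.6, 0.0]
force: [-0.4, 0.3, 0.7]
width: 0.413
clock: 6.15
position: [0.4736, -0.1195, -0.0055]
ee_rot: [3.084, 0.6, 0.0]
force: [-0.3, -0.6, 2.3]
width: 0.408
0.40823043417796384 [-0.25238857 -0.64076328  2.26281432] 6.15
```

View pics/c8.png

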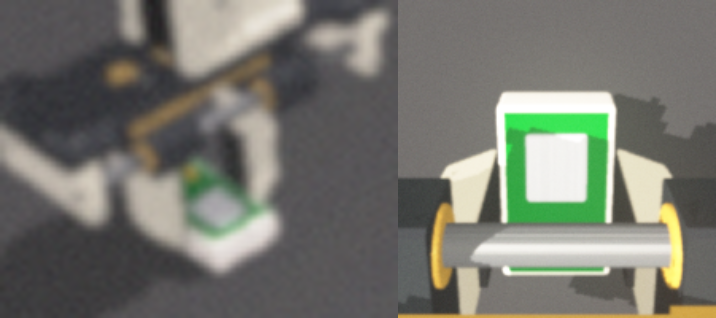

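Gripped (37.5 mm). Next I'll find the antennas, then lift and carry.

```bash
python3 - <<'E'
from h import *
print(toz("side",[(262,352),(243,383),(200,340)],[0]).round(3), toz("side",[(257,290),(238,325)],.218).round(3))
print(toz("scene",[(388,166),(408,163)],0).round(3),toz("scene",[(391,112),(415,108)],.218).round(3))
E
python3 -m creep '[[[0,0,1,0,0,0,-1],[0,0,3,0,0,0,-1],[0,0,6,0,0,0,-1],[0,0,9,0,0,0,-1],[0,0,12,0,0,0,-1]]]' 30
python3 - <<'E'
from h import *
o=arm.observe(); print(o['width'],o['force'],o['clock'])
w=arm.get_image("wrist")[:,:,::-1];cv2.imwrite("pics/w9.png",w)
E
```

```text
[[0.454 0.504 0.   ]
 [0.465 0.579 0.   ]
 [0.588 0.521 0.   ]] [[0.452 0.505 0.218]
 [0.456 0.58  0.218]]
[[0.426 0.548 0.   ]
 [0.436 0.618 0.   ]] [[0.471 0.489 0.218]
 [0.477 0.567 0.218]]
clock: 6.75
position: [0.4732, -0.1193, 0.1162]
ee_rot: [-3.084, -0.6, 0.0]
force: [0.4, -0.8, -1.4]
width: 0.411
0.4111599392575289 [ 0.38226771 -0.77580304 -1.35981157] 6.75
```

View pics/w9.png

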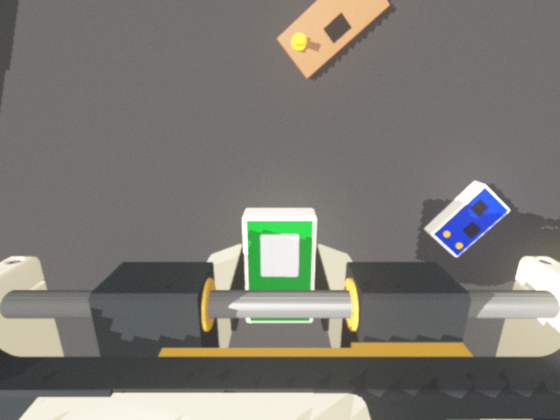

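Module is held (sockets end nearest the gripper). Carrying to just short of the plate for a look.

```bash
python3 -m creep '[[[0,3,0.5,0,0,-3,-1],[-0.5,7,1,0,0,-8,-1],[-1,11,1.5,0,0,-13,-1],[-1.5,15,2,0,0,-18,-1],[-2,19,2,0,0,-22,-1]]]' 30
python3 -m creep '[[[-0.2,4,0,0,0,-1.5,-1],[-0.3,8,0,0,0,-2.8,-1],[-0.3,11,0,0,0,-2.8,-1],[-0.3,13.3,0,0,0,-2.8,-1],[-0.3,13.8,0,0,0,-2.8,-1]]]' 30
python3 -m creep '[[[0,0,0,0,0,0,-1],[0,0,0,0,0,0,-1]]]' 30
python3 - <<'E'
from h import *
import pickle
o=arm.observe(); print(o['width'],o['force'],o['clock'],o['position']); pickle.dump(o,open('o10.pkl','wb'))
w=arm.get_image("wrist")[:,:,::-1];cv2.imwrite("pics/w10.png",w)
E
```

```text
clock: 7.3
position: [0.4534, 0.0721, 0.1356]
ee_rot: [-3.141, 0.005, -0.002]
force: [0.7, -0.4, 0.1]
width: 0.41
clock: 7.8
position: [0.45, 0.2118, 0.1349]
ee_rot: [-3.139, 0.069, -0.001]
force: [-0.6, -0.1, -0.2]
width: 0.411
clock: 8.0
position: [0.4505, 0.2071, 0.1344]
ee_rot: [3.14, -0.078, -0.0]
force: [-0.6, -0.0, -0.7]
width: 0.409
0.4088300662608872 [-0.59140372 -0.00171096 -0.74164977] 8.0 [0.45053331 0.20711168 0.13443921]
```

View pics/w10.png

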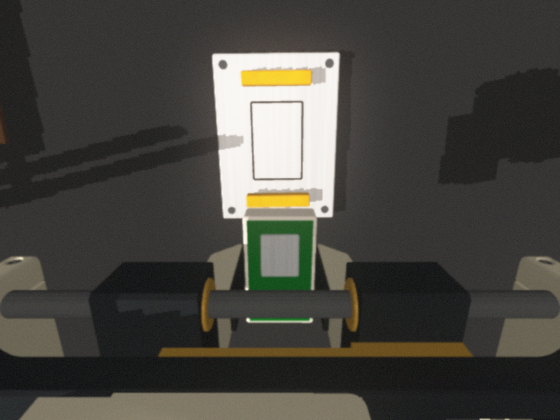

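The plate is fully visible: corners near (214,54),(340,53),(333,217),(222,218), outline (250,101)–(303,180).

Run:
```python
from h import *
import pickle; o=pickle.load(open('o10.pkl','rb'))
b=cv2.imread("pics/w10.png"); g=cv2.cvtColor(b,cv2.COLOR_BGR2GRAY)
def rep(n,c,z):
    q=toz("wrist",c,z,o)[:,:2].astype(np.float32)*1000; m=q.mean(0)
    e=(q[0]+q[1]-q[2]-q[3])/2; print(n,q.round(1).tolist(),m,"len",np.linalg.norm(e),"yaw",np.degrees(np.arctan2(e[1],e[0])))
rep("plate",[(214,54),(340,53),(333,217),(222,218)],.012)
c=np.array([(250,101),(303,101),(302,180),(253,179)],np.float32).reshape(-1,1,2)
c=cv2.cornerSubPix(g,c.copy(),(4,4),(-1,-1),(3,30,.01)).reshape(-1,2); print(c); rep("outline",c,.012)
hsv=cv2.cvtColor(b,cv2.COLOR_BGR2HSV)
m=cv2.inRange(hsv,(15,150,120),(35,255,255)); m[230:]=0
cs=sorted(cv2.findContours(m,0,2)[0],key=cv2.contourArea)[-2:]
for k in cs: print("stop",cv2.minAreaRect(toz("wrist",k.reshape(-1,2),.024,o)[:,:2].astype(np.float32)*1000))
print("tool yaw",np.degrees(np.arctan2(*R.from_rotvec(o['ee_rot']).as_matrix()[[1,0],0])),o['position'])
# held module: top at TCP z + .0055+.016
zt=o['position'][2]+.0055+.016
rep("module top",[(246,218),(314,218),(315,322),(245,323)],zt)
cv2.imwrite("pics/w10z.png",cv2.resize(b[40:230,200:350],None,fx=3.1,fy=3.1,interpolation=2))
cv2.imwrite("pics/w10m.png",cv2.resize(b[200:335,220:340],None,fx=4.4,fy=4.4,interpolation=2))
```

```text
plate [[582.0, 256.20001220703125], [577.2999877929688, 148.8000030517578], [429.6000061035156, 154.5], [434.1000061035156, 265.0]] [505.73764 206.15115] len 147.99803 yaw -2.811476
[[250.4279   101.652664]
 [302.04852  101.27534 ]
 [301.21844  178.51419 ]
 [253.4102   178.90845 ]]
outline [[542.0, 228.1999969482422], [540.0999755859375, 182.1999969482422], [470.1000061035156, 185.0], [472.1000061035156, 230.8000030517578]] [506.0742  206.55435] len 69.999825 yaw -2.2009325
stop ((453.54486083984375, 208.7095489501953), (57.52712631225586, 12.613293647766113), 88.636474609375)
stop ((559.717529296875, 204.6644287109375), (57.65262985229492, 11.289749145507812), 88.11703491210938)
tool yaw -2.8356726429987447 [0.45053331 0.20711168 0.13443921]
module top [[481.8999938964844, 222.3000030517578], [480.20001220703125, 188.10000610351562], [418.1000061035156, 188.5], [419.5, 228.0]] [449.93008 206.72612] len 62.36082 yaw -2.8465855
```

View pics/w10z.png

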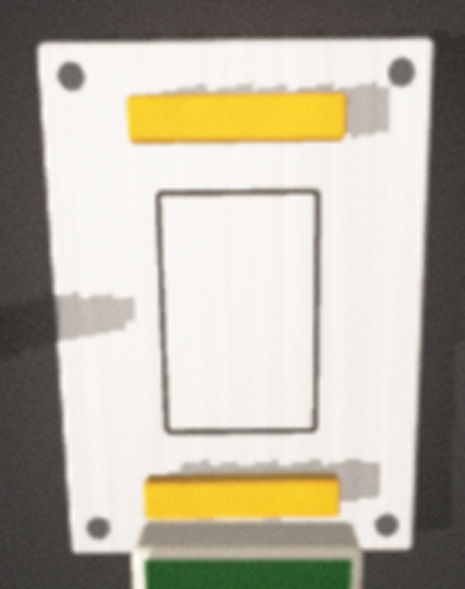

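View pics/w10m.png

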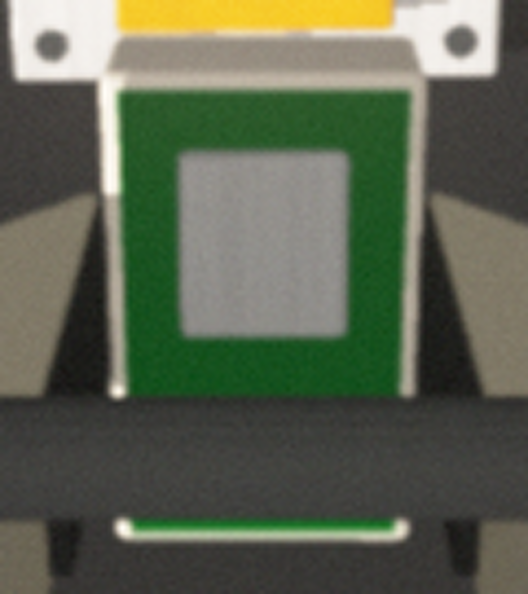

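Module is centred in the tool to within 1 mm, and the outline centre is (0.506, 0.2065). Moving over it and part way down, then checking.

```bash
python3 -m creep '[[[2.8,0,0,0,0,0.2,-1],[5.6,0,-1,0,0,0.4,-1],[5.6,0,-4,0,0,0.4,-1],[5.6,0,-7.5,0,0,0.4,-1],[5.6,0,-9.8,0,0,0.4,-1]]]' 30
python3 -m creep '[[[0,0,0,0,0,0,-1],[0,0,0,0,0,0,-1],[0,0,0,0,0,0,-1]]]' 30
python3 - <<'E'
from h import *
import pickle
o=arm.observe(); print(o['width'],o['force'],o['clock'],o['position']); pickle.dump(o,open('o11.pkl','wb'))
w=arm.get_image("wrist")[:,:,::-1];s=arm.get_image("side")[:,:,::-1]
cv2.imwrite("pics/w11.png",np.hstack([w[100:340,150:410],cv2.resize(s[190:280,230:350],None,fx=2.667,fy=2.667,interpolation=2)]))
E
```

```text
clock: 8.55
position: [0.5061, 0.2062, 0.0345]
ee_rot: [3.139, -0.069, -0.003]
force: [-0.0, 0.9, -0.6]
width: 0.408
clock: 8.85
position: [0.5076, 0.2085, 0.038]
ee_rot: [-3.14, 0.066, -0.003]
force: [0.2, 0.8, -0.1]
width: 0.408
0.4082835371387747 [ 0.17130885  0.75739642 -0.14659523] 8.85 [0.50760318 0.20853647 0.03796698]
```

View pics/w11.png

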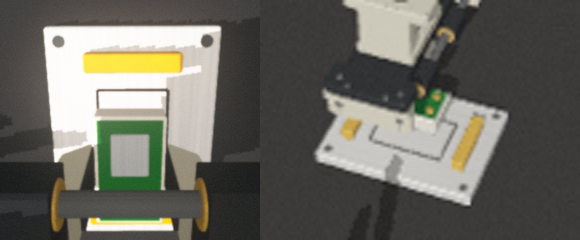

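```bash
python3 -m creep '[[[0,0,-1.2,0,0,0,-1],[0,0,-2.2,0,0,0,-1],[0,0,-2.2,0,0,0,-1],[0,0,-2.2,0,0,0,-1]]]' 30
python3 - <<'E'
from h import *
import pickle
o=arm.observe(); print(o['width'],o['force'],o['clock'],o['position'],o['ee_rot']); pickle.dump(o,open('o12.pkl','wb'))
w=arm.get_image("wrist")[:,:,::-1];cv2.imwrite("pics/w12.png",w); cv2.imwrite("pics/w12z.png",cv2.resize(w[100:340,150:410],None,fx=2.4,fy=2.4))
E
```

```text
clock: 9.35
position: [0.506, 0.2084, 0.0138]
ee_rot: [3.14, -0.065, -0.002]
force: [-0.6, 0.4, -0.2]
width: 0.409
0.40911887541203 [-0.58217782  0.35699465 -0.20850005] 9.35 [0.50603198 0.20839952 0.01382386] [ 3.14029219e+00 -6.45633593e-02 -1.90702094e-03]
```

View pics/w12z.png

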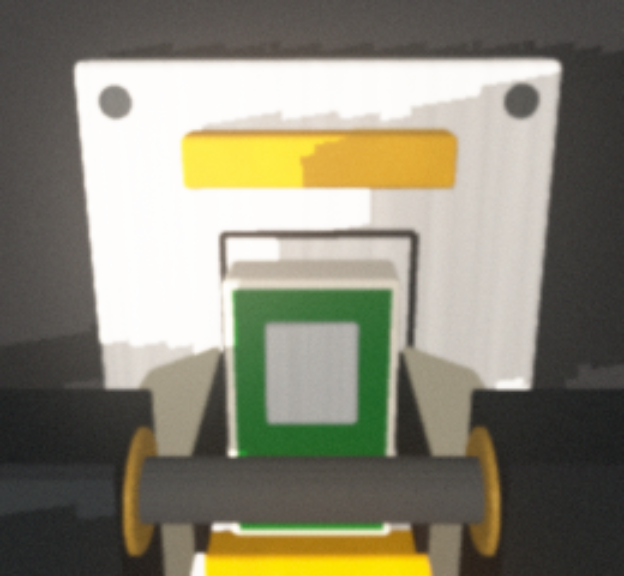

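The module sits ~1.5–2 mm to the left (+y) of the outline's middle; I'll correct that and lower gently.

```bash
python3 -m creep '[[[0,-0.17,-0.1,0,0,0,-1],[0,-0.17,-0.4,0,0,0,-1],[0,-0.17,-0.55,0,0,0,-1],[0,-0.17,-0.65,0,0,0,-1],[0,-0.17,-0.65,0,0,0,-1]]]' 30
```

```text
clock: 9.9
position: [0.5064, 0.2068, 0.0078]
ee_rot: [3.141, -0.065, -0.0]
force: [-0.1, 0.6, -1.5]
width: 0.412
```

```bash
python3 -m creep '[[[0,0,-0.08,0,0,0,-1],[0,0,-0.08,0,0,0,-1],[0,0,-0.08,0,0,0,-1]]]' 30
python3 - <<'E'
from h import *
o=arm.observe()
w=arm.get_image("wrist")[:,:,::-1];b=arm.get_image("scene")[:,:,::-1]
cv2.imwrite("pics/w13.png",np.hstack([cv2.resize(w[100:340,150:410],None,fx=1.5,fy=1.5),cv2.resize(b[160:240,260:350],(405,360),interpolation=2)]))
E
```

```text
clock: 10.2
position: [0.5066, 0.2068, 0.0072]
ee_rot: [-3.141, 0.065, -0.0]
force: [-0.2, 0.8, 0.3]
width: 0.409
```

View pics/w13.png

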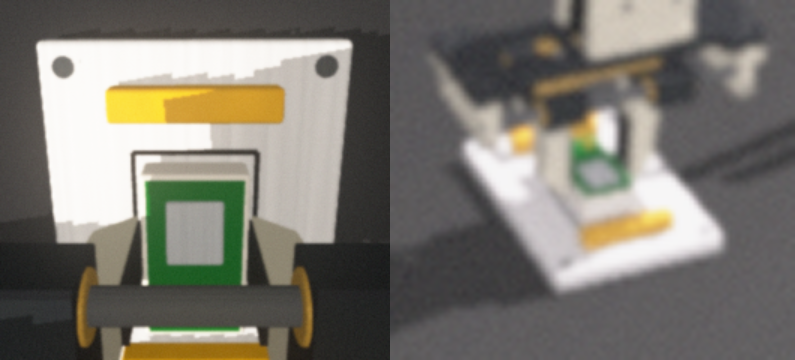

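Centred laterally (195 against 195.5) with the expected ~3 mm gap at the front. Lowering until it touches.

```bash
python3 -m creep '[[[0,0,-0.06,0,0,0,-1],[0,0,-0.06,0,0,0,-1]]]' 30;python3 -m creep '[[[0,0,-0.06,0,0,0,-1],[0,0,-0.06,0,0,0,-1]]]' 30
```

```text
clock: 10.5
position: [0.5066, 0.2068, 0.0065]
ee_rot: [-3.141, 0.065, -0.0]
force: [0.8, -0.4, 0.4]
width: 0.413
clock: 10.7
position: [0.5066, 0.2069, 0.0065]
ee_rot: [3.141, -0.065, 0.0]
force: [-2.4, -0.9, 7.3]
width: 0.411
```

Contact (7 N up, z stopped at 6.5 mm as predicted). Opening the jaws in place.

```bash
python3 -m creep '[[[0,0,0.03,0,0,0,0.3],[0,0,0.03,0,0,0,0.3],[0,0,0.03,0,0,0,0.3],[0,0,0.03,0,0,0,0.3],[0,0,0.03,0,0,0,0.3]]]'
python3 - <<'E'
from h import *
w=arm.get_image("wrist")[:,:,::-1];cv2.imwrite("pics/w14.png",w)
E
```

```text
clock: 11.2
position: [0.5064, 0.2068, 0.0061]
ee_rot: [3.141, -0.065, -0.0]
force: [0.4, -0.2, 0.3]
width: 0.649
```

View pics/w14.png

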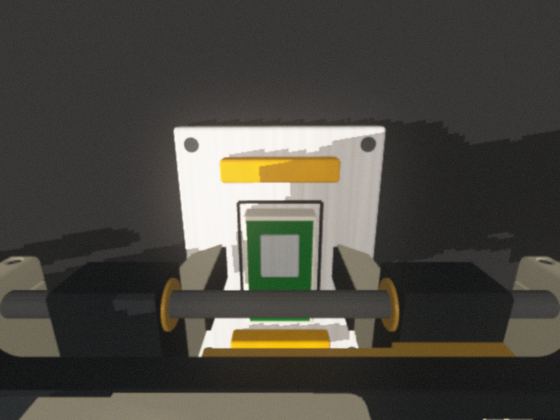

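Released, with the jaws clear on both sides. Raising straight up, then back for a full check.

```bash
python3 -m creep '[[[0,0,1,0,0,0,0.3],[0,0,3,0,0,0,0.3],[0,0,6,0,0,0,0.3],[0,0,10,0,0,0,0.3],[0,0,14,0,0,0,0.3]]]'; python3 -m creep '[[[-2,0,2,0,0,0,0.3],[-3,0,2,0,0,0,0.3],[-3,0,2,0,0,0,0.3],[-3,0,2,0,0,0,0.3]]]'
python3 - <<'E'
from h import *
o=arm.observe(); print(o['clock'],o['position'])
w=arm.get_image("wrist")[:,:,::-1].copy();cv2.imwrite("pics/w15.png",w)
s=arm.get_image("side")[:,:,::-1]; b=arm.get_image("scene")[:,:,::-1]
cv2.imwrite("pics/s15.png",np.hstack([cv2.resize(s[100:280,230:370],None,fx=2.2,fy=2.2,interpolation=2),cv2.resize(b[160:280,100:350],(450,396),interpolation=2)]))
m=cv2.inRange(cv2.cvtColor(w,cv2.COLOR_BGR2HSV),(45,100,40),(75,255,255)); c=max(cv2.findContours(m,0,2)[0],key=cv2.contourArea)
print(cv2.minAreaRect(toz("wrist",c.reshape(-1,2),.028,o)[:,:2].astype(np.float32)*1000))
E
```

```text
clock: 11.75
position: [0.5061, 0.2067, 0.1482]
ee_rot: [3.141, -0.065, -0.001]
force: [0.7, 0.5, -0.2]
width: 0.648
clock: 12.15
position: [0.4763, 0.2064, 0.1656]
ee_rot: [3.14, -0.065, -0.001]
force: [0.6, 0.3, -0.4]
width: 0.651
12.15 [0.47626761 0.20641576 0.16562826]
((506.13623046875, 206.7633819580078), (31.720319747924805, 57.2011604309082), 87.27375793457031)
```

View pics/w15.png

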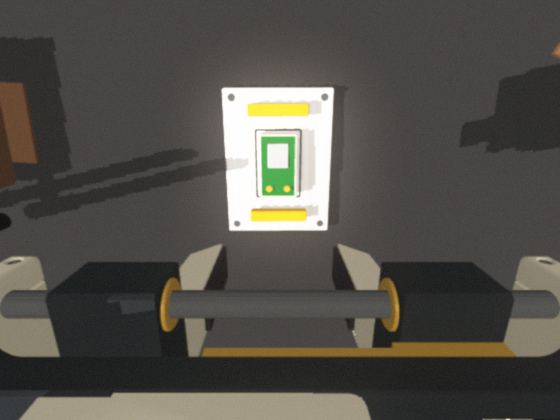

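View pics/s15.png

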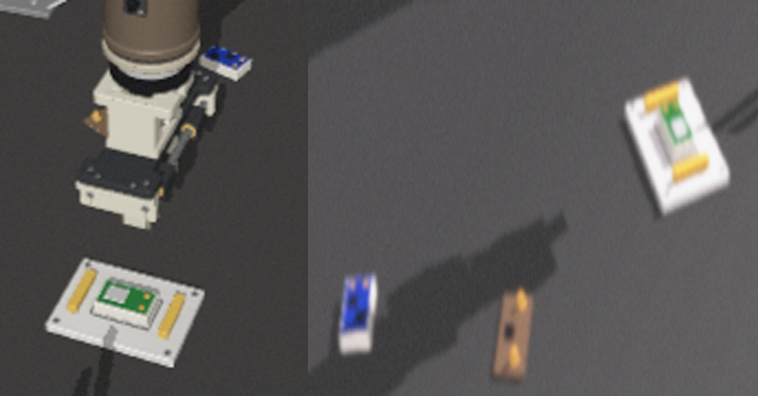

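The module lies flat at (278,164), centred in the outline: measured (506.1, 206.8) mm at yaw -2.7°, against an outline at (506.1, 206.6) mm and -2.2°. The blue module and the cover have not moved, and the gripper is clear.

```bash
python3 -c "
from cell import arm
print(arm.sign_off())"
```

```text
the job is handed in; nothing more can be done
None
```

The green module is set down flat, board up, in the middle of the plate, and I handed the job in at about 12.3 s. It runs from stop to stop, with its socket end toward the robot.

- **Placement:** the last wrist picture puts the board's centre about 0.2 mm from the outline's centre, and the yaw within about 0.5°. The contact force when it touched the plate was about 7 N. The side and scene pictures agree by eye. They also show the blue module and cover where they were, and the gripper clear of everything.
- **First grasp failed:** the jaws closed in the air above the board without touching it. The fingertips turned out to be about 10–15 mm behind the reported TCP, not the stated 17 mm ahead. I lowered the tool about 27 mm more and the second grasp held.
- **Cameras disagreed:** the side and scene cameras differed by about 6–15 mm in x. I used the wrist camera for the final positions.

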